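# Find the sound hold-down spring and load the power module under it

### The arm

A 6-joint arm with a two-finger parallel gripper is mounted at the origin on the work surface. World frame = base frame: x ahead of the robot, y to its left, z up, the work surface at z = 0. Lengths are in mm, angles in degrees, forces in N, time in s.
With the tool pointing down it reaches from about 425 to 950 mm from the base axis. Payload 14.7 kg.
Tool frame: the origin (TCP) lies between the finger pads; the fingertips stand 19 mm ahead of it and the grasp point (between the pads) is the TCP; y points along the fingers, z is the direction in which the jaws open and shut, and the axes are right-handed (so a half turn about y gives the same grasp; the last joint's range is limited). The gripper opens to 85 mm and grips with 20 to 120 N. Pads are 22 mm wide; open, the fingers measure 114 mm over their backs; the gripper's body (76 mm by 85 mm) begins 54 mm behind the grasp point. The pads swing forward as they close: fully open they stand 13 mm farther back than shut.
Start: joints at [-67.185, 27.513, 91.461, -0, 61.026, -2.67], TCP at [279.695, -586.74, 250.297] pointing down, gripper open.
Joint ranges: [-157.49, 157.49], [-46.99, 117.5], [13.45, 153.17], [-89.5, 269.5], [5.16, 153.95], [-167.48, 167.48]. Speed limits (degrees/s): [108.29, 108.29, 136.94, 172.46, 172.46, 172.46].

### API

Orientations are given as [roll, pitch, yaw] about the fixed x, y, z axes, in that order (R = Rz(yaw) Ry(pitch) Rx(roll)).
In Python, from bench import status, camera, get_calibration, ticket gives the robot as it stands.
- The arm moves only by the tool move_arm, never from a script. Its argument "increments" is a list that holds one entry, the list of rows, each a list of 7 numbers: the shift along the tool's x, y, z each as a share of 50 mm, from -1 to 1, then the turn, a rotation vector about the tool's x, y, z each as a share of 180 degrees, from -1 to 1, then the closure, from -1 (fully open) to 1 (shut). In form: [[[x, y, z, wx, wy, wz, jaw], ...]]. A call has 1 to 8 rows; each row shifts and turns the commanded pose from where the row before left it, along the tool's axes as they then stand; what a row does not reach is not made up. A row lasts 1/10 s, in which the tool goes at most 50 mm and 8.59 degrees, less where a joint would pass 70% of its speed; a pose out of reach is approached as far as the arm can. A call with a number of a shift or a turn outside -1 to 1 is refused whole. A call with a gripper value outside its range is refused whole. The fingers move at their own pace and stop on an object; "newtons" is the grip in N (left out, the last holds). Time passes only in rows, so rows that do not move let the fingers close. It gives the time, the measured TCP pose, the force and the opening at its end, in the units of the state.
- status.state(): the state, without advancing time (a new reading comes with each control period).
- camera(name): name is "side" or "top"; returns (picture, depth): 384x512x3 uint8, red, green, blue; 384x512 float32, mm along the optical axis (not along the pixel's ray), 0 where there is no reading.
- get_calibration(name): a dict with "mtx" (3x3 intrinsics, pixels), "pose" (4x4, takes a point from camera to world coordinates). Camera axes: x right, y up, looking along -z (the intrinsics and any distortion apply to the point x, -y, -z); pixel columns grow to the right and rows downward; lengths in mm; the calibration is good to about 2 mm. A picture is of the moment at which its call begins. get_calibration takes no time and is no camera call.
- ticket.finish_job(): hands the job in, once; it reports no verdict.
The state is a dict: "time_s": time; "q": joint angles; "joint_vel": joint speeds; "joint_efforts": joint torques, N m; "tcp_pos": TCP position; "tcp_rot": TCP orientation; "force": force on the tool from outside, world axes, zero at the start; "moment": the same for the moment, N m; "finger_gap": finger opening in mm.
Only numpy, scipy, OpenCV 4.12 (cv2) and the standard library are available. Lean on these libraries where they do the work, as an engineer would, in place of code of your own. Each camera call takes 0.05 s, during which the arm holds its last target.

### The job

Gently press the free tab of each of the three hold-down springs on the cold plate down to its brass stop, one after another from the robot's left to its right, to feel which one is still stiff: one is sound, the other two have gone tired and take only about half the force (keep below about 15 newtons at the tab, so as not to overbend a spring). Then slide the black power module, brass terminals towards the robot, under the sound spring until its front end is at the brass stop, flat and square in the bay marked on the plate, and let go. Leave the tin, the screwdriver and the green board where they are.

Things in the scene. Friction and masses are not known exactly. Their poses are not given: they have to be found in the camera images.
- plate: fixed finned aluminium cold plate, 180 (x) x 260 (y) x 30 mm high; origin: centre of its underside; x points away from the robot, y left. Three bays 85 mm apart in y: left (+y), middle, right. In each an 18 mm wide spring-steel leaf lies along x, clamped at its far end by steel blocks (x = 52 to 78 mm, up to 55 mm over the work surface), its free tab on the robot's side
- tab_left (a point): left bay: centre of the upper face of the spring's free tab at rest, 47.7 mm above the work surface; a level steel tab 14 (x) x 18 (y) mm. The point stays put when the spring moves; axes as the plate's. The leaf bends about a line 83 mm beyond the tab's centre. The three springs look alike; which bay has the sound one changes from start to start
- tab_middle (a point): the same point in the middle bay. Any leaf pushed down at its tab meets its stop after about 8.5 mm; a sound one has then taken about 9 N (1.1 N/mm), a tired one 4 to 5 N (0.5 to 0.6 N/mm); past that the force rises steeply
- tab_right (a point): the same point in the right bay
- stop_left: brass stop block of the left bay, 14 x 14 x 8.2 mm high, fixed on the plate under the leaf, 43 mm beyond the tab's centre in x; origin: centre of its underside. It stops the pressed leaf from above, and its near face stops the module's front end
- stop_middle: the same in the middle bay
- stop_right: the same in the right bay
- home_left (a point): where the module's centre is when it lies fully home in the left bay, front end against the stop, half-way up the module, 36.5 mm above the work surface; axes as the plate's. The module enters along the plate's +x, on the plate's top, under the tab
- home_middle (a point): the same point in the middle bay. In every bay the leaf slopes down from the tab (underside 15.7 mm over the plate's top) to a rounded toe (8.7 mm over it, 16 mm beyond the home point in x); the 13 mm high module lifts the toe by about 4 mm on entering, which takes a push of about 5 to 15 N under the sound spring
- home_right (a point): the same point in the right bay. Bearing down on the module while pushing adds friction on the plate; the spring alone holds it down
- module_centre (a point): centre of the loose power module: black block on an aluminium base, 58 (x) x 37 (y) x 13 mm, 50 to 100 g, lying base down to the left or right of the plate. Its x axis points to its front end (white stripe on top); two flat brass terminals, 8 mm long, stick out of the rear. Gripped across the 37 mm, near the rear, the fingers stay clear of the spring
- module_front (a point): middle of the module's front end face, half-way up (29 mm ahead of its centre); axes as the module's
- screw_tin: bystander: round tin with blue lid, 57 mm across, 39 mm high, standing on the other side of the plate from the module; origin: centre of its underside
- driver: bystander: small screwdriver with red handle, 160 mm long, lying to the right of the plate; origin underneath its middle
- demo_board: bystander: green circuit board, 90 x 65 mm, with pin headers up to 15 mm high, lying to the left of the plate; origin: centre of its underside
There are look-alikes about, which are no part of the job. Of the things like the part that bears module_centre, leave any that is brown, orange or red; of the rest the larger one is meant.

How it is judged:
By the outcome, as a careful person would: the job done as asked, in the order asked, and still so for the second after the job is handed in, with the robot touching nothing.
It also fails if it takes over 72 s, if anything falls off the work surface, if the arm or the gripper's body presses on something with over 40 N, if the wrist force passes 120 N, or if a joint passes its speed limit or range.

## Working session

There is one attempt and no reset: what is moved stays moved. The work goes in short steps, Python scripts to look and compute and a tool call to move; the robot and the scene stay as the last step left them, time stands still between calls to the robot, and variables do not carry over. Pictures are saved under pics/ and viewed, and the job is handed in when it is done.

Besides the shell and the picture viewer there is one more tool, called after ">>>" as name(argument=value, ...) on one line, values as JSON. move_arm: Moves the arm, as the interface text tells. Shift numbers are shares of 50 mm and turn numbers shares of 180 degrees, none past 1 either way. Its arguments: {"type":"object","properties":{"increments":{"type":"array","items":{"type":"array","items":{"type":"array","items":{"type":"number","minimum":-1,"maximum":1}}}},"newtons":{"type":"number"}},"required":["increments"]}

```bash
mkdir -p pics; ls; python3 - <<'E'
from bench import status,camera,get_calibration
import cv2,numpy as np
np.set_printoptions(suppress=True,precision=3)
for n in("side","top"):
    p,d=camera(n);cv2.imwrite(f"pics/{n}0.png",p[:,:,::-1]);np.savez(f"{n}0.npz",p=p,d=d)
    print(n,get_calibration(n))
print(status.state())
E
```

```text
pics
side {'mtx': array([[364.032,   0.   , 256.384],
       [  0.   , 364.032, 194.281],
       [  0.   ,   0.   ,   1.   ]]), 'pose': array([[ -0.942,   0.203,  -0.268, 279.985],
       [ -0.336,  -0.576,   0.745, 746.421],
       [ -0.002,   0.792,   0.611, 644.37 ],
       [  0.   ,   0.   ,   0.   ,   1.   ]])}
top {'mtx': array([[377.941,   0.   , 256.887],
       [  0.   , 377.941, 184.906],
       [  0.   ,   0.   ,   1.   ]]), 'pose': array([[  0.02 ,   0.996,  -0.092, 430.431],
       [ -1.   ,   0.021,   0.012,  12.441],
       [  0.014,   0.091,   0.996, 928.878],
       [  0.   ,   0.   ,   0.   ,   1.   ]])}
{'time_s': 0.1, 'q': array([-67.186,  27.547,  91.492,  -0.002,  61.025,  -2.669]), 'joint_vel': array([-0.063, -0.061, -0.057, -0.085,  0.019,  0.022]), 'joint_efforts': array([ -0.001, -95.227, -43.104,  -0.   ,   0.005,   0.   ]), 'tcp_pos': array([ 279.535, -586.422,  249.715]), 'tcp_rot': array([ -90.064,    0.001, -154.515]), 'force': array([ 0.035, -0.093, -1.054]), 'moment': array([ 0.037,  0.01 , -0.02 ]), 'finger_gap': 84.96755887387606}
```

View pics/top0.png

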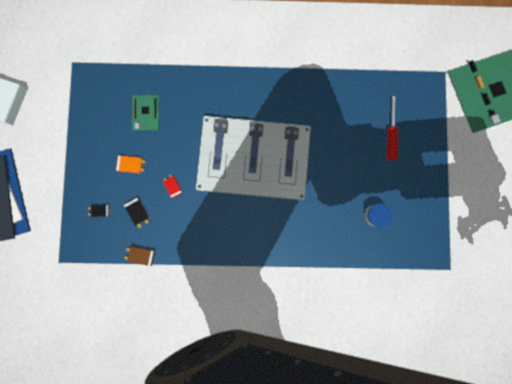

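View pics/side0.png

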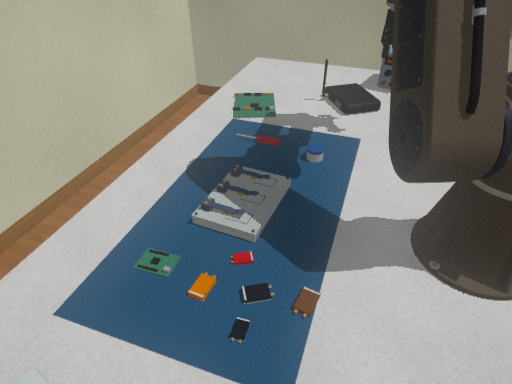

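Candidates for the module in the top view: orange (130,164), red (172,186), large black (136,212), small black (98,211) and brown (140,256). Excluding the coloured ones and taking the larger, I choose the black one at (136,212). Next I check it in close crops.

```bash
python3 - <<'E'
import cv2,numpy as np
p=np.load("top0.npz")["p"][:,:,::-1]; s=np.load("side0.npz")["p"][:,:,::-1]
f=lambda im,x,y,w,h,k:cv2.resize(im[y:y+h,x:x+w],None,fx=k,fy=k,interpolation=cv2.INTER_CUBIC)
cv2.imwrite("pics/c1.png",f(p,80,190,90,60,8)); cv2.imwrite("pics/c2.png",f(p,185,105,135,105,5.5)); cv2.imwrite("pics/c3.png",f(s,180,155,130,170,3.5))
E
```

```text
(no output)
```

View pics/c1.png

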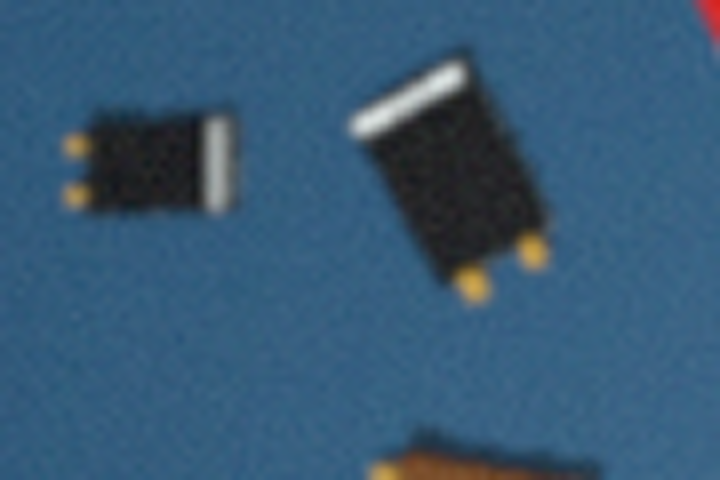

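View pics/c2.png

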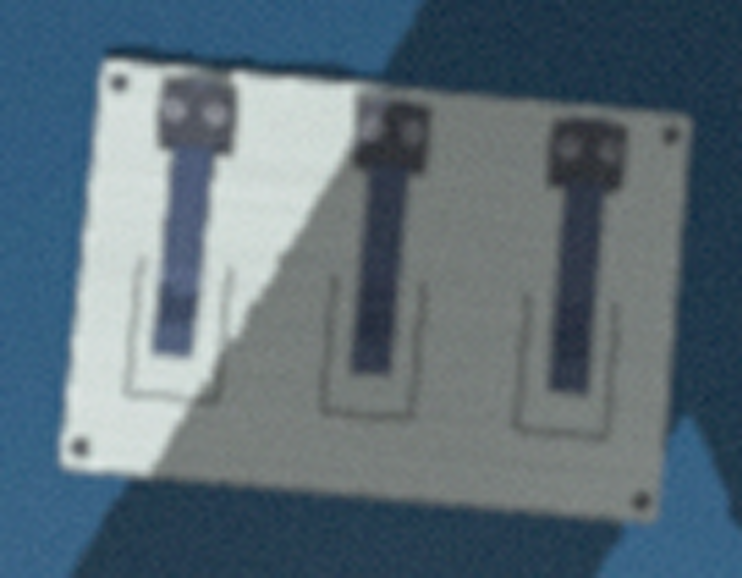

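View pics/c3.png

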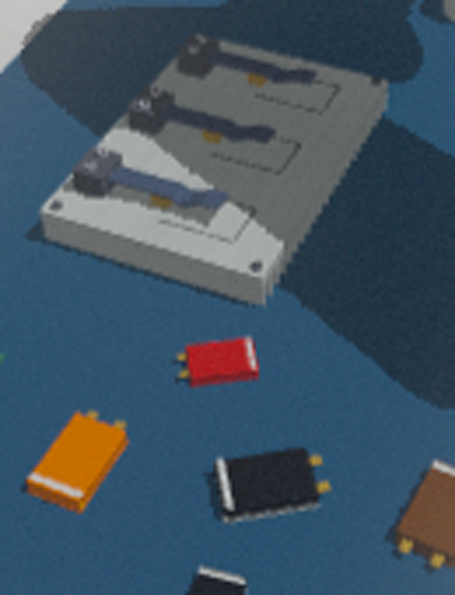

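```bash
cat > h.py <<'E'
import cv2,numpy as np
from bench import get_calibration
np.set_printoptions(suppress=True,precision=2)
def ray(n,uv):
    c=get_calibration(n);K=np.array(c["mtx"]);T=np.array(c["pose"])
    uv=np.atleast_2d(np.array(uv,float))
    d=np.c_[(uv[:,0]-K[0,2])/K[0,0],-(uv[:,1]-K[1,2])/K[1,1],-np.ones(len(uv))]
    return T[:3,3],d@T[:3,:3].T
def onz(n,uv,z):
    o,d=ray(n,uv);t=(z-o[2])/d[:,2];return o+d*t[:,None]
def proj(n,P):
    c=get_calibration(n);K=np.array(c["mtx"]);T=np.array(c["pose"])
    q=(np.atleast_2d(P)-T[:3,3])@T[:3,:3];return np.c_[K[0,0]*q[:,0]/-q[:,2]+K[0,2],K[1,1]*-q[:,1]/-q[:,2]+K[1,2]]
E
python3 - <<'E'
from h import *
from bench import status
p=np.load("top0.npz")["p"];d=np.load("top0.npz")["d"]
hsv=cv2.cvtColor(p,cv2.COLOR_RGB2HSV)
print("hsv plate",hsv[185,200],hsv[185,280],"mat",hsv[230,230],hsv[185,320])
m=((hsv[...,1]<75)).astype(np.uint8)
roi=np.zeros_like(m);roi[105:210,185:320]=1;m&=roi
m=cv2.morphologyEx(m,cv2.MORPH_CLOSE,np.ones((7,7)))
cs,_=cv2.findContours(m,cv2.RETR_EXTERNAL,cv2.CHAIN_APPROX_NONE);c=max(cs,key=cv2.contourArea)
P=onz("top",c[:,0].astype(float),30.);r=cv2.minAreaRect(P[:,:2].astype(np.float32));print("plate top",r,len(c));print(cv2.boxPoints(r))
# screws (from crop c2)
s=np.array([[118,83],[672,134],[80,446],[642,500]])/5.5+np.array([185,105])-0.5
S=onz("top",s,30.);print("screws TL TR BL BR",S)
print("mid",S.mean(0), "dirs",np.degrees(np.arctan2(*(S[0]-S[2])[[1,0]])),np.degrees(np.arctan2(*(S[1]-S[3])[[1,0]])),np.degrees(np.arctan2(*(S[0]-S[1])[[1,0]]))-90,np.degrees(np.arctan2(*(S[2]-S[3])[[1,0]]))-90)
# module
v=p.max(2);roi=np.zeros(v.shape,bool);roi[194:230,120:152]=1
dark=((v<75)&roi).astype(np.uint8);st=((hsv[...,1]<80)&(v>130)&roi).astype(np.uint8);br=((hsv[...,0]<35)&(hsv[...,1]>90)&(v>110)&roi).astype(np.uint8)
for nm,mm in(("body",dark|st),("stripe",st),("brass",br)):
    cs,_=cv2.findContours(mm,cv2.RETR_EXTERNAL,cv2.CHAIN_APPROX_NONE)
    c=np.concatenate([x[:,0] for x in cs if len(x)>2]).astype(float)
    Q=onz("top",c,13.);print(nm,cv2.minAreaRect(Q[:,:2].astype(np.float32)),Q.mean(0), mm.sum())
# crop corners: front-left,front-right,rear-right,rear-left
k=np.array([[350,130],[462,58],[552,222],[438,285]])/8+np.array([80,190])-.5
print(onz("top",k,13.))
# side view red/black
s=np.load("side0.npz")["p"];hs=cv2.cvtColor(s,cv2.COLOR_RGB2HSV)
k=np.array([[217,460],[307,448],[320,500],[227,518]])/3.5+np.array([180,155])-.5
print("side corners",onz("side",k,13.))
k=np.array([[55,204],[256,266],[377,82]])/3.5+np.array([180,155])-.5
print("side screws(TL BL BR)",onz("side",k,30.))
# heights from depth
o,dd=ray("top",[[136,212],[205,185]]);print(o[2]+dd[:,2]*np.array([d[212,136],d[185,205]]))
E
```

```text
hsv plate [ 83  15 140] [102  10 124] mat [104 134  78] [103 150  73]
plate top ((579.9209594726562, 11.513275146484375), (263.25634765625, 186.01571655273438), 85.89546203613281) 359
[[ 477.73 -113.12]
 [ 663.27 -126.43]
 [ 682.11  136.15]
 [ 496.57  149.46]]
screws TL TR BL BR [[ 669.26  127.93   30.  ]
 [ 652.11 -116.66   30.  ]
 [ 508.47  139.19   30.  ]
 [ 490.12 -104.9    30.  ]]
mid [579.99  11.39  30.  ] dirs -4.005037276725826 -4.1522245389202785 -4.010779543029429 -4.2988177047504195
body ((445.603515625, 291.3453369140625), (57.4166259765625, 40.17289733886719), 30.88229751586914) [446.96 291.86  13.  ] 371
stripe ((466.3835144042969, 305.5475158691406), (7.109859943389893, 37.13759994506836), 30.770889282226562) [466.64 305.28  13.  ] 51
brass ((416.9083557128906, 274.0323791503906), (7.560510635375977, 25.420677185058594), 28.013839721679688) [416.6  275.17  13.  ] 18
[[457.33 322.14  13.  ]
 [479.73 289.62  13.  ]
 [430.96 260.28  13.  ]
 [411.46 293.47  13.  ]]
side corners [[478.58 289.35  13.  ]
 [429.57 262.26  13.  ]
 [410.23 296.19  13.  ]
 [457.69 326.42  13.  ]]
side screws(TL BL BR) [[ 672.24  123.79   30.  ]
 [ 508.92  136.65   30.  ]
 [ 490.2  -107.13   30.  ]]
[11.26 29.04]
```

```bash
cat >> h.py <<'E'
from scipy.spatial.transform import Rotation as Ro
PC=np.array([580.,11.4]);PY=-4.1
def pl(x,y):
    a=np.radians(PY);return PC+np.array([np.cos(a)*x-np.sin(a)*y,np.sin(a)*x+np.cos(a)*y])
def plan(pos,rot,goal,goalyaw,n,jaw):
    """n equal rows from pose to goal (tool pointing down)"""
    R=Ro.from_euler("xyz",rot,degrees=True);G=Ro.from_euler("xyz",[-90,0,goalyaw],degrees=True)
    w=(R.inv()*G).as_rotvec();pos=np.array(pos,float);st=(np.array(goal)-pos)/n
    for i in range(n):
        s=R.inv().apply(st);print(np.round(np.r_[s/50,w/n/np.pi,jaw],3).tolist());R=R*Ro.from_rotvec(w/n)
    print("deg/row",np.degrees(np.linalg.norm(w))/n)
E
python3 - <<'E'
from h import *
from bench import status
# tabs from image
k=np.array([[174,337],[371,357],[570,377]])/5.5+np.array([185,105])-.5
K=np.array([[174,353],[371,374],[570,392]])/5.5+np.array([185,105])-.5
a=np.radians(PY);Rp=np.array([[np.cos(a),-np.sin(a)],[np.sin(a),np.cos(a)]])
for q in(k,K):
    W=onz("top",q,47.7)[:,:2];print(W,"in plate",(W-PC)@Rp)
b=np.array([[125,398],[218,402],[321,412],[412,418],[516,430],[607,438]])/5.5+np.array([185,105])-.5
W=onz("top",b,30)[:,:2];print("bay near corners in plate",(W-PC)@Rp)
for y in(85,0,-85):print("tab",pl(-31,y),"tcp press",pl(-40,y))
s=status.state()
plan(s["tcp_pos"],s["tcp_rot"],[520,-250,200],-170,8,1)
plan([520,-250,200],[-90,0,-170],[*pl(-40,85),110],-184,8,1)
E
```

```text
[[554.5   98.22]
 [547.73  13.94]
 [540.97 -71.28]] in plate [[-31.65  84.78]
 [-32.37   0.22]
 [-33.02 -85.26]]
[[547.61  98.02]
 [540.41  13.78]
 [534.51 -71.36]] in plate [[-38.5   84.08]
 [-39.66  -0.45]
 [-39.45 -85.8 ]]
bay near corners in plate [[ -57.86  105.13]
 [ -55.85   64.79]
 [ -56.04   19.83]
 [ -54.98  -19.8 ]
 [ -56.01  -65.31]
 [ -55.82 -105.06]]
tab [555.16  98.4 ] tcp press [546.18  99.04]
tab [549.08  13.62] tcp press [540.1   14.26]
tab [543.   -71.17] tcp press [534.03 -70.52]
[-0.905, 0.125, -0.5, 0.0, 0.011, 0.0, 1.0]
[-0.887, 0.125, -0.531, 0.0, 0.011, 0.0, 1.0]
[-0.869, 0.125, -0.56, 0.0, 0.011, 0.0, 1.0]
[-0.849, 0.125, -0.589, 0.0, 0.011, 0.0, 1.0]
[-0.829, 0.125, -0.618, 0.0, 0.011, 0.0, 1.0]
[-0.808, 0.125, -0.645, 0.0, 0.011, 0.0, 1.0]
[-0.785, 0.124, -0.672, 0.0, 0.011, 0.0, 1.0]
[-0.762, 0.124, -0.699, 0.0, 0.011, 0.0, 1.0]
deg/row 1.9355872420658418
[-0.216, 0.225, -0.848, 0.0, 0.01, -0.0, 1.0]
[-0.19, 0.225, -0.854, 0.0, 0.01, -0.0, 1.0]
[-0.164, 0.225, -0.86, 0.0, 0.01, -0.0, 1.0]
[-0.137, 0.225, -0.864, 0.0, 0.01, -0.0, 1.0]
[-0.111, 0.225, -0.868, 0.0, 0.01, -0.0, 1.0]
[-0.084, 0.225, -0.871, 0.0, 0.01, -0.0, 1.0]
[-0.058, 0.225, -0.873, 0.0, 0.01, -0.0, 1.0]
[-0.031, 0.225, -0.875, 0.0, 0.01, -0.0, 1.0]
deg/row 1.7499999999999998
```

>>> move_arm(increments=[[[-0.9, 0.12, -0.5, 0, 0.011, 0, 1], [-0.89, 0.12, -0.53, 0, 0.011, 0, 1], [-0.87, 0.12, -0.56, 0, 0.011, 0, 1], [-0.85, 0.12, -0.59, 0, 0.011, 0, 1], [-0.83, 0.12, -0.62, 0, 0.011, 0, 1], [-0.81, 0.12, -0.64, 0, 0.011, 0, 1], [-0.78, 0.12, -0.67, 0, 0.011, 0, 1], [-0.76, 0.12, -0.7, 0, 0.011, 0, 1]]], newtons=60)

```text
time_s: 0.9
tcp_pos: [512.5, -262.3, 203.8]
tcp_rot: [-90.0, -0.0, -170.4]
force: [0.9, -0.5, -0.7]
finger_gap: -0.1
```

```bash
cat > st.py <<'E'
from h import *
from bench import status
s=status.state()
for k in("time_s","q","tcp_pos","tcp_rot","force","moment","finger_gap"):print(k,s[k])
E
python3 st.py
```

```text
time_s 0.9
q [-30.13  24.59 104.16  -0.    51.26  50.32]
tcp_pos [ 512.47 -262.34  203.8 ]
tcp_rot [ -90.01   -0.01 -170.44]
force [ 0.95 -0.5  -0.74]
moment [0.01 0.   0.02]
finger_gap -0.132791638424852
```

>>> move_arm(increments=[[[-0.21, 0.225, -0.85, 0, 0.01, 0, 1], [-0.19, 0.225, -0.85, 0, 0.01, 0, 1], [-0.16, 0.225, -0.86, 0, 0.01, 0, 1], [-0.14, 0.225, -0.86, 0, 0.01, 0, 1], [-0.11, 0.225, -0.87, 0, 0.01, 0, 1], [-0.08, 0.225, -0.87, 0, 0.01, 0, 1], [-0.06, 0.225, -0.87, 0, 0.01, 0, 1], [-0.03, 0.225, -0.87, 0, 0.01, 0, 1]]])

```text
time_s: 1.7
tcp_pos: [540.3, 85.7, 113.6]
tcp_rot: [-90.0, -0.0, 175.2]
force: [0.3, 0.0, 0.2]
finger_gap: 0.1
```

>>> move_arm(increments=[[[0, 0, 0, 0, 0, 0, 1], [0, 0, 0, 0, 0, 0, 1], [0, 0, 0, 0, 0, 0, 1]]])

```text
time_s: 2.0
tcp_pos: [540.5, 83.3, 114.2]
tcp_rot: [-90.0, -0.0, 175.2]
force: [0.7, 0.5, 0.7]
finger_gap: -0.3
```

```bash
python3 - <<'E'
from h import *
from bench import status,camera
s=status.state();print(s["tcp_pos"],s["tcp_rot"],s["force"],pl(-40,85))
for n in("side","top"):
    p,d=camera(n);cv2.imwrite(f"pics/{n}1.png",p[:,:,::-1]);np.savez(f"{n}1.npz",p=p,d=d)
p=cv2.imread("pics/side1.png");t=cv2.imread("pics/top1.png")
cv2.imwrite("pics/c4.png",np.hstack([cv2.resize(p[100:260,160:320],(400,400)),cv2.resize(t[90:210,190:310],(400,400))]))
E
```

```text
[540.46  83.34 114.18] [-89.99  -0.01 175.25] [0.75 0.51 0.7 ] [546.18  99.04]
```

View pics/c4.png

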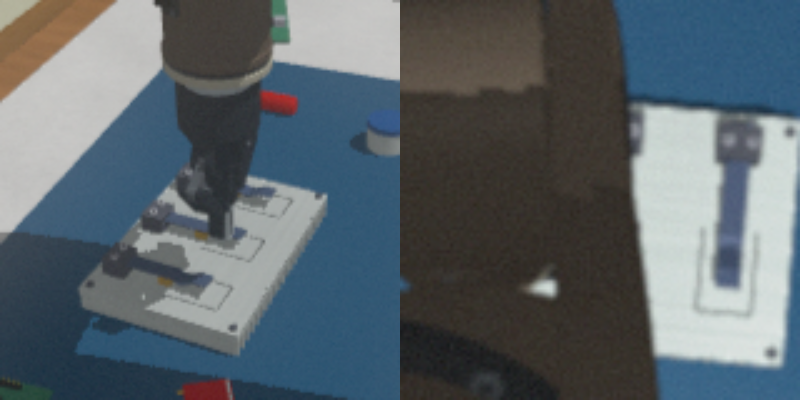

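```bash
python3 - <<'E'
from h import *
uv=proj("side",[[540.5,83.3,95.2]]);print(uv,(uv-[160,100])*2.5)
p=cv2.imread("pics/side1.png")
cv2.imwrite("pics/c5.png",cv2.resize(p[160:210,220:280],None,fx=10,fy=10,interpolation=cv2.INTER_CUBIC))
plan([540.5,83.3,114.2],[-90,0,175.25],[*pl(-40,85),75],175.9,3,1)
E
```

```text
[[247.83 194.23]] [[219.58 235.56]]
[-0.029, 0.261, -0.108, 0.0, -0.001, 0.0, 1.0]
[-0.029, 0.261, -0.108, 0.0, -0.001, 0.0, 1.0]
[-0.03, 0.261, -0.108, 0.0, -0.001, 0.0, 1.0]
deg/row 0.21666666666666154
```

View pics/c5.png

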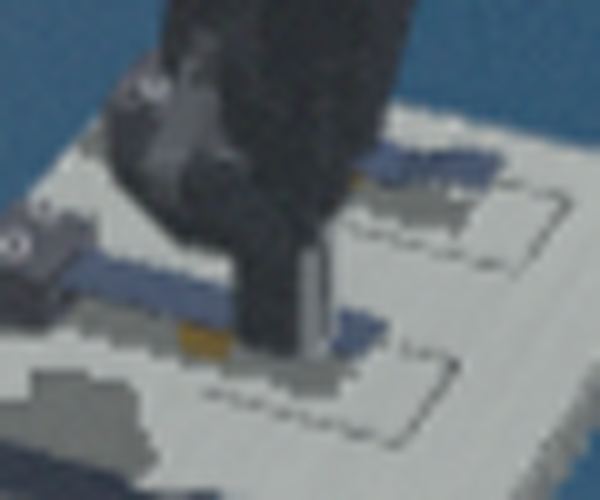

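>>> move_arm(increments=[[[-0.04, 0.26, -0.108, 0, -0.001, 0, 1], [-0.04, 0.26, -0.108, 0, -0.001, 0, 1], [-0.04, 0.26, -0.108, 0, -0.001, 0, 1], [0, 0, 0, 0, 0, 0, 1], [0, 0, 0, 0, 0, 0, 1]]])

```text
time_s: 2.6
tcp_pos: [547.4, 99.7, 74.3]
tcp_rot: [-90.0, -0.1, 175.8]
force: [0.9, -0.8, 0.6]
finger_gap: -0.1
```

```bash
python3 st.py; python3 -c "
from h import *
print(pl(-38.5,85))"
```

```text
time_s 2.6
q [  7.2   33.88 111.89  -0.    34.32 101.4 ]
tcp_pos [547.35  99.72  74.35]
tcp_rot [-89.98  -0.09 175.81]
force [ 0.93 -0.75  0.64]
moment [-0.02  0.02 -0.01]
finger_gap -0.07743548834104312
[547.68  98.94]
```

>>> move_arm(increments=[[[0, 0.08, 0, 0, 0, 0, 1], [0, 0.04, 0, 0, 0, 0, 1], [0, 0.04, 0, 0, 0, 0, 1], [0, 0.02, 0, 0, 0, 0, 1], [0, 0, 0, 0, 0, 0, 1], [0, 0, 0, 0, 0, 0, 1]]])

```text
time_s: 3.2
tcp_pos: [547.8, 99.6, 66.3]
tcp_rot: [-90.0, 0.0, 175.8]
force: [1.0, 0.0, 0.1]
finger_gap: -0.2
```

>>> move_arm(increments=[[[0, 0.02, 0, 0, 0, 0, 1], [0, 0.02, 0, 0, 0, 0, 1], [0, 0, 0, 0, 0, 0, 1], [0, 0, 0, 0, 0, 0, 1]]])

```text
time_s: 3.6
tcp_pos: [547.9, 99.6, 64.2]
tcp_rot: [-90.0, 0.0, 175.8]
force: [0.5, -0.9, 1.8]
finger_gap: -0.4
```

>>> move_arm(increments=[[[0, 0.02, 0, 0, 0, 0, 1], [0, 0.02, 0, 0, 0, 0, 1], [0, 0, 0, 0, 0, 0, 1], [0, 0, 0, 0, 0, 0, 1]]])

```text
time_s: 4.0
tcp_pos: [547.9, 99.6, 62.2]
tcp_rot: [-90.0, 0.0, 175.8]
force: [0.3, 0.0, 2.8]
finger_gap: -0.2
```

>>> move_arm(increments=[[[0, 0.02, 0, 0, 0, 0, 1], [0, 0.02, 0, 0, 0, 0, 1], [0, 0, 0, 0, 0, 0, 1], [0, 0, 0, 0, 0, 0, 1]]])

```text
time_s: 4.4
tcp_pos: [547.9, 99.6, 60.2]
tcp_rot: [-90.0, 0.0, 175.8]
force: [1.2, 0.5, 3.7]
finger_gap: 0.3
```

>>> move_arm(increments=[[[0, 0.02, 0, 0, 0, 0, 1], [0, 0.01, 0, 0, 0, 0, 1], [0, 0, 0, 0, 0, 0, 1], [0, 0, 0, 0, 0, 0, 1]]])

```text
time_s: 4.8
tcp_pos: [547.9, 99.6, 58.7]
tcp_rot: [-90.0, 0.0, 175.8]
force: [0.6, -0.3, 4.6]
finger_gap: 0.2
```

>>> move_arm(increments=[[[0, 0.01, 0, 0, 0, 0, 1], [0, 0, 0, 0, 0, 0, 1], [0, 0, 0, 0, 0, 0, 1]]])

```text
time_s: 5.1
tcp_pos: [548.0, 99.6, 58.2]
tcp_rot: [-90.0, 0.0, 175.8]
force: [2.6, -1.1, 4.5]
finger_gap: -0.2
```

>>> move_arm(increments=[[[0, 0.01, 0, 0, 0, 0, 1], [0, 0, 0, 0, 0, 0, 1], [0, 0, 0, 0, 0, 0, 1]]])

```text
time_s: 5.4
tcp_pos: [548.0, 99.6, 57.8]
tcp_rot: [-90.0, 0.0, 175.8]
force: [0.4, -0.1, 7.6]
finger_gap: -0.2
```

Left: 0.5 N/mm with a steep rise at the stop, so it is tired. Next the middle one.

>>> move_arm(increments=[[[0, -0.36, 0, 0, 0, 0, 1], [0, 0, 0.425, 0, 0, 0, 1], [0, 0, 0.425, 0, 0, 0, 1], [0, 0, 0.425, 0, 0, 0, 1], [0, 0, 0.425, 0, 0, 0, 1], [0, 0, 0, 0, 0, 0, 1], [0, 0, 0, 0, 0, 0, 1]]])

```text
time_s: 6.1
tcp_pos: [541.1, 14.6, 75.4]
tcp_rot: [-90.0, -0.1, 175.7]
force: [-0.4, 0.4, 0.3]
finger_gap: 0.4
```

```bash
python3 st.py; python3 -c "
from h import *
print(pl(-38.5,0))"
```

```text
time_s 6.1
q [ -1.67  32.97 113.89   0.01  33.19  92.61]
tcp_pos [541.09  14.59  75.39]
tcp_rot [-90.    -0.06 175.72]
force [-0.39  0.36  0.26]
moment [-0.02 -0.04 -0.01]
finger_gap 0.3775633714336656
[541.6   14.15]
```

>>> move_arm(increments=[[[0, 0.08, 0, 0, 0, 0, 1], [0, 0.06, 0, 0, 0, 0, 1], [0, 0.04, 0, 0, 0, 0, 1], [0, 0.02, 0, 0, 0, 0, 1], [0, 0, 0, 0, 0, 0, 1], [0, 0, 0, 0, 0, 0, 1]]])

```text
time_s: 6.7
tcp_pos: [541.6, 14.9, 65.6]
tcp_rot: [-90.0, -0.0, 175.8]
force: [-0.2, 0.4, 1.0]
finger_gap: 0.2
```

>>> move_arm(increments=[[[0, 0.02, 0, 0, 0, 0, 1], [0, 0.02, 0, 0, 0, 0, 1], [0, 0, 0, 0, 0, 0, 1], [0, 0, 0, 0, 0, 0, 1]]])

```text
time_s: 7.1
tcp_pos: [541.6, 14.8, 63.7]
tcp_rot: [-90.0, 0.0, 175.8]
force: [-0.0, 0.6, 1.6]
finger_gap: -0.3
```

>>> move_arm(increments=[[[0, 0.02, 0, 0, 0, 0, 1], [0, 0.02, 0, 0, 0, 0, 1], [0, 0, 0, 0, 0, 0, 1], [0, 0, 0, 0, 0, 0, 1]]])

```text
time_s: 7.5
tcp_pos: [541.6, 14.8, 61.6]
tcp_rot: [-90.0, 0.0, 175.8]
force: [0.2, 0.5, 2.6]
finger_gap: -0.3
```

>>> move_arm(increments=[[[0, 0.02, 0, 0, 0, 0, 1], [0, 0.02, 0, 0, 0, 0, 1], [0, 0, 0, 0, 0, 0, 1], [0, 0, 0, 0, 0, 0, 1]]])

```text
time_s: 7.9
tcp_pos: [541.7, 14.8, 59.7]
tcp_rot: [-90.0, 0.0, 175.8]
force: [0.8, -0.7, 3.0]
finger_gap: 0.2
```

>>> move_arm(increments=[[[0, 0.02, 0, 0, 0, 0, 1], [0, 0.01, 0, 0, 0, 0, 1], [0, 0, 0, 0, 0, 0, 1], [0, 0, 0, 0, 0, 0, 1]]])

```text
time_s: 8.3
tcp_pos: [541.7, 14.8, 58.2]
tcp_rot: [-90.0, 0.0, 175.8]
force: [1.6, 0.5, 3.8]
finger_gap: -0.2
```

>>> move_arm(increments=[[[0, 0.01, 0, 0, 0, 0, 1], [0, 0, 0, 0, 0, 0, 1], [0, 0, 0, 0, 0, 0, 1]]])

```text
time_s: 8.6
tcp_pos: [541.8, 14.8, 57.8]
tcp_rot: [-90.0, 0.0, 175.8]
force: [1.3, -0.6, 6.9]
finger_gap: 0.0
```

Middle is also tired, with its stop at the same height. The right one should be sound; I press it too.

>>> move_arm(increments=[[[0, -0.36, 0, 0, 0, 0, 1], [0, 0, 0.425, 0, 0, 0, 1], [0, 0, 0.425, 0, 0, 0, 1], [0, 0, 0.425, 0, 0, 0, 1], [0, 0, 0.425, 0, 0, 0, 1], [0, 0, 0, 0, 0, 0, 1], [0, 0, 0, 0, 0, 0, 1]]])

```text
time_s: 9.3
tcp_pos: [534.8, -70.1, 75.4]
tcp_rot: [-90.0, -0.1, 175.7]
force: [-0.9, -0.3, 0.3]
finger_gap: 0.0
```

>>> move_arm(increments=[[[0, 0.08, 0, 0, 0, 0, 1], [0, 0.06, 0, 0, 0, 0, 1], [0, 0.04, 0, 0, 0, 0, 1], [0, 0.02, 0, 0, 0, 0, 1], [0, 0, 0, 0, 0, 0, 1], [0, 0, 0, 0, 0, 0, 1]]])

```text
time_s: 9.9
tcp_pos: [535.3, -69.9, 65.7]
tcp_rot: [-90.0, -0.0, 175.8]
force: [-1.0, 0.7, 0.7]
finger_gap: 0.1
```

>>> move_arm(increments=[[[0, 0.02, 0, 0, 0, 0, 1], [0, 0.02, 0, 0, 0, 0, 1], [0, 0, 0, 0, 0, 0, 1], [0, 0, 0, 0, 0, 0, 1]]])

```text
time_s: 10.3
tcp_pos: [535.4, -70.0, 63.7]
tcp_rot: [-90.0, 0.0, 175.8]
force: [0.1, 0.9, 3.5]
finger_gap: -0.2
```

>>> move_arm(increments=[[[0, 0.02, 0, 0, 0, 0, 1], [0, 0.02, 0, 0, 0, 0, 1], [0, 0, 0, 0, 0, 0, 1], [0, 0, 0, 0, 0, 0, 1]]])

```text
time_s: 10.7
tcp_pos: [535.4, -70.0, 61.7]
tcp_rot: [-90.0, 0.0, 175.8]
force: [-0.1, 0.8, 5.6]
finger_gap: -0.4
```

>>> move_arm(increments=[[[0, 0.02, 0, 0, 0, 0, 1], [0, 0.02, 0, 0, 0, 0, 1], [0, 0, 0, 0, 0, 0, 1], [0, 0, 0, 0, 0, 0, 1]]])

```text
time_s: 11.1
tcp_pos: [535.5, -70.0, 59.8]
tcp_rot: [-90.0, 0.0, 175.8]
force: [-0.7, 0.8, 7.5]
finger_gap: -0.0
```

>>> move_arm(increments=[[[0, 0.02, 0, 0, 0, 0, 1], [0, 0.01, 0, 0, 0, 0, 1], [0, 0, 0, 0, 0, 0, 1], [0, 0, 0, 0, 0, 0, 1]]])

```text
time_s: 11.5
tcp_pos: [535.5, -70.0, 58.4]
tcp_rot: [-90.0, 0.0, 175.8]
force: [-0.5, 0.6, 9.1]
finger_gap: 0.0
```

>>> move_arm(increments=[[[0, 0.01, 0, 0, 0, 0, 1], [0, 0, 0, 0, 0, 0, 1], [0, 0, 0, 0, 0, 0, 1]]])

```text
time_s: 11.8
tcp_pos: [535.5, -70.0, 57.9]
tcp_rot: [-90.0, 0.0, 175.8]
force: [-2.8, 0.8, 10.3]
finger_gap: -0.2
```

>>> move_arm(increments=[[[0, 0.004, 0, 0, 0, 0, 1], [0, 0, 0, 0, 0, 0, 1], [0, 0, 0, 0, 0, 0, 1]]])

```text
time_s: 12.1
tcp_pos: [535.5, -70.0, 57.8]
tcp_rot: [-90.0, 0.0, 175.8]
force: [-1.1, 1.1, 10.4]
finger_gap: 0.1
```

>>> move_arm(increments=[[[0, 0.005, 0, 0, 0, 0, 1], [0, 0, 0, 0, 0, 0, 1], [0, 0, 0, 0, 0, 0, 1]]])

```text
time_s: 12.4
tcp_pos: [535.6, -70.0, 57.6]
tcp_rot: [-90.0, 0.0, 175.8]
force: [-2.4, 0.7, 13.2]
finger_gap: -0.5
```

```bash
python3 - <<'E'
from h import *
plan([535.5,-70,107.6],[-90,0,175.8],[431.3,283.3,110],-149,8,-0.3)
E
```

```text
[0.324, -0.006, -0.862, -0.0, -0.024, 0.0, -0.3]
[0.257, -0.006, -0.884, -0.0, -0.024, 0.0, -0.3]
[0.189, -0.006, -0.901, -0.0, -0.024, 0.0, -0.3]
[0.119, -0.006, -0.913, -0.0, -0.024, 0.0, -0.3]
[0.049, -0.006, -0.92, -0.0, -0.024, 0.0, -0.3]
[-0.022, -0.006, -0.921, -0.0, -0.024, 0.0, -0.3]
[-0.093, -0.006, -0.916, -0.0, -0.024, 0.0, -0.3]
[-0.163, -0.006, -0.906, -0.0, -0.024, 0.0, -0.3]
deg/row 4.400000000000003
```

>>> move_arm(increments=[[[0, -0.5, 0, 0, 0, 0, 1], [0, -0.5, 0, 0, 0, 0, 1]]])

```text
time_s: 12.6
tcp_pos: [534.6, -69.9, 107.1]
tcp_rot: [-90.0, -0.1, 175.8]
force: [1.0, 0.8, -0.9]
finger_gap: 0.1
```

>>> move_arm(increments=[[[0.32, 0, -0.86, 0, -0.024, 0, -0.3], [0.26, 0, -0.88, 0, -0.024, 0, -0.3], [0.19, 0, -0.9, 0, -0.024, 0, -0.3], [0.12, 0, -0.91, 0, -0.024, 0, -0.3], [0.05, 0, -0.92, 0, -0.024, 0, -0.3], [-0.02, 0, -0.92, 0, -0.024, 0, -0.3], [-0.09, 0, -0.92, 0, -0.024, 0, -0.3], [-0.16, 0, -0.91, 0, -0.024, 0, -0.3]]])

```text
time_s: 13.4
tcp_pos: [431.5, 285.2, 107.1]
tcp_rot: [-90.0, -0.0, -149.5]
force: [1.4, -0.7, -0.5]
finger_gap: 55.7
```

>>> move_arm(increments=[[[0, 0, 0, 0, 0, 0, -0.3], [0, 0, 0, 0, 0, 0, -0.3], [0, 0, 0, 0, 0, 0, -0.3]]])

```text
time_s: 13.7
tcp_pos: [432.4, 282.8, 107.0]
tcp_rot: [-90.0, -0.0, -149.7]
force: [0.6, -0.4, -0.2]
finger_gap: 55.2
```

```bash
python3 - <<'E'
from h import *
from bench import status,camera
s=status.state();print(s["tcp_pos"],s["tcp_rot"],s["force"],s["finger_gap"],s["q"])
p,d=camera("side");p=p[:,:,::-1];cv2.imwrite("pics/side2.png",p)
cv2.imwrite("pics/c6.png",cv2.resize(p[200:344,180:340],None,fx=4,fy=4,interpolation=cv2.INTER_CUBIC))
plan(s["tcp_pos"],s["tcp_rot"],[431.3,283.3,60],-149,4,-.3)
E
```

```text
[432.37 282.83 107.  ] [ -89.99   -0.03 -149.7 ] [ 0.64 -0.4  -0.22] 55.15347621137534 [ 29.83  28.6  116.13  -0.01  35.3   89.54]
[0.003, 0.235, -0.005, -0.0, -0.001, 0.0, -0.3]
[0.003, 0.235, -0.005, -0.0, -0.001, 0.0, -0.3]
[0.003, 0.235, -0.005, -0.0, -0.001, 0.0, -0.3]
[0.003, 0.235, -0.005, -0.0, -0.001, 0.0, -0.3]
deg/row 0.174227430623268
```

View pics/c6.png

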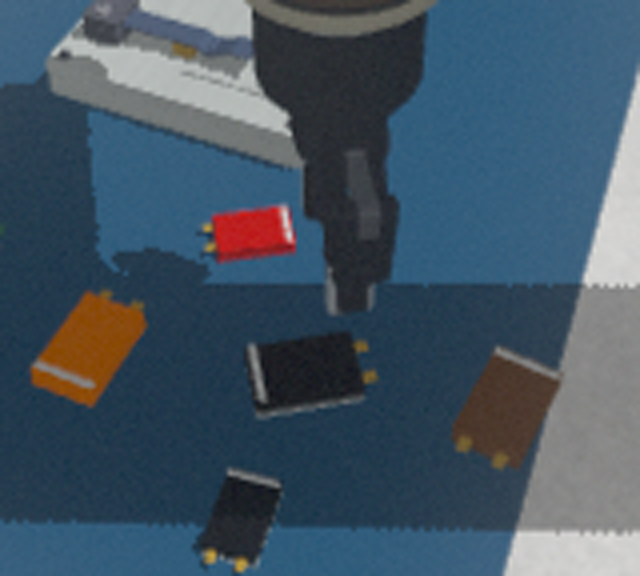

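>>> move_arm(increments=[[[0.004, 0.24, -0.004, 0, 0.001, 0, -0.3], [0.004, 0.24, -0.004, 0, 0.001, 0, -0.3], [0.004, 0.24, -0.004, 0, 0.001, 0, -0.3], [0.004, 0.24, -0.004, 0, 0.001, 0, -0.3], [0.004, 0.24, -0.004, 0, 0.001, 0, -0.3], [0, 0, 0, 0, 0, 0, -0.3], [0, 0, 0, 0, 0, 0, -0.3]]])

```text
time_s: 14.45
tcp_pos: [430.8, 283.8, 46.8]
tcp_rot: [-90.0, -0.1, -150.5]
force: [0.3, -0.3, 0.0]
finger_gap: 55.5
```

```bash
python3 - <<'E'
from h import *
from bench import status,camera
s=status.state();print(s["tcp_pos"],s["tcp_rot"],s["force"],s["finger_gap"])
o=[]
for n,(x,y) in(("side",(220,240)),("top",(90,160))):
    p,d=camera(n);p=p[:,:,::-1];cv2.imwrite(f"pics/{n}3.png",p);o.append(cv2.resize(p[y:y+90,x:x+90],(400,400),interpolation=cv2.INTER_CUBIC))
cv2.imwrite("pics/c7.png",np.hstack(o))
E
```

```text
[430.8  283.78  46.77] [ -90.     -0.06 -150.55] [ 0.25 -0.27  0.01] 55.45177736728617
```

View pics/c7.png

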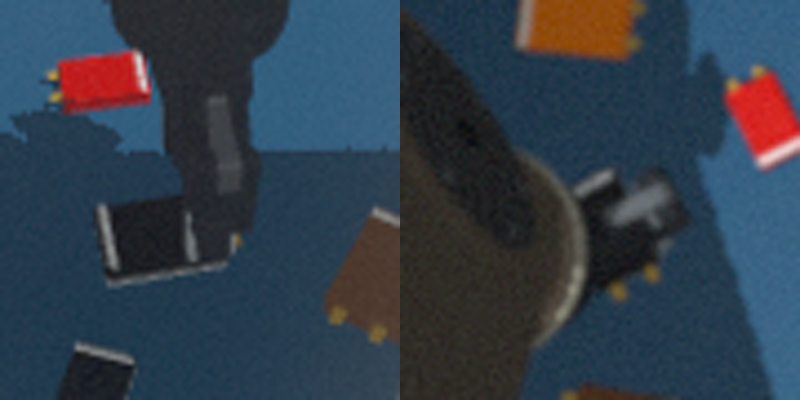

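>>> move_arm(increments=[[[0, 0.15, 0, 0, -0.0085, 0, -0.3], [0, 0.15, 0, 0, 0, 0, -0.3], [0, 0.12, 0, 0, 0, 0, -0.3], [0, 0.08, 0, 0, 0, 0, -0.3], [0, 0, 0, 0, 0, 0, -0.3], [0, 0, 0, 0, 0, 0, -0.3]]])

```text
time_s: 15.15
tcp_pos: [431.0, 283.8, 22.1]
tcp_rot: [-90.0, -0.0, -149.0]
force: [-0.1, 0.6, -0.3]
finger_gap: 55.3
```

>>> move_arm(increments=[[[0, 0, 0, 0, 0, 0, 0], [0, 0, 0, 0, 0, 0, 0.1], [0, 0, 0, 0, 0, 0, 0.2], [0, 0, 0, 0, 0, 0, 0.4], [0, 0, 0, 0, 0, 0, 0.6], [0, 0, 0, 0, 0, 0, 0.6]]], newtons=40)

```text
time_s: 15.75
tcp_pos: [431.2, 284.0, 22.7]
tcp_rot: [-90.0, 0.0, -149.0]
force: [-0.3, -0.1, 5.7]
finger_gap: 35.8
```

```bash
python3 st.py
```

```text
time_s 15.75
q [ 30.    37.12 118.36   0.    24.48  89.03]
tcp_pos [431.22 283.96  22.66]
tcp_rot [ -90.      0.04 -149.03]
force [-0.33 -0.09  5.72]
moment [-0.12  0.19  0.02]
finger_gap 35.77965516006914
```

>>> move_arm(increments=[[[0, 0, 0, 0, 0, 0, -0.1], [0, 0, 0, 0, 0, 0, -0.2], [0, -0.07, 0, 0, 0, 0, -0.2], [0, 0, 0, 0, 0, 0, -0.2], [0, 0, 0, 0, 0, 0, -0.2]]])

```text
time_s: 16.25
tcp_pos: [431.2, 283.9, 25.8]
tcp_rot: [-90.0, 0.0, -149.0]
force: [-0.4, 0.1, 0.2]
finger_gap: 51.0
```

>>> move_arm(increments=[[[0, 0, 0, 0, 0, 0, 0], [0, 0, 0, 0, 0, 0, 0.1], [0, 0, 0, 0, 0, 0, 0.2], [0, 0, 0, 0, 0, 0, 0.4], [0, 0, 0, 0, 0, 0, 0.6], [0, 0, 0, 0, 0, 0, 0.6]]])

```text
time_s: 16.85
tcp_pos: [431.1, 283.8, 25.9]
tcp_rot: [-90.0, 0.0, -149.0]
force: [-1.3, -1.2, 6.7]
finger_gap: 35.4
```

>>> move_arm(increments=[[[0, 0, 0, 0, 0, 0, -0.1], [0, 0, 0, 0, 0, 0, -0.2], [0, 0.06, 0, 0, 0, 0, -0.2], [0, 0, 0, 0, 0, 0, -0.2]]])

```text
time_s: 17.25
tcp_pos: [430.9, 283.8, 22.3]
tcp_rot: [-90.0, -0.0, -149.0]
force: [0.3, 0.2, -0.1]
finger_gap: 51.2
```

>>> move_arm(increments=[[[0, 0, 0, 0, 0, 0, 0], [0, 0, 0, 0, 0, 0, 0.1], [0, -0.01, 0, 0, 0, 0, 0.2], [0, -0.01, 0, 0, 0, 0, 0.4], [0, 0, 0, 0, 0, 0, 0.6], [0, 0, 0, 0, 0, 0, 0.6]]])

```text
time_s: 17.85
tcp_pos: [431.1, 283.9, 23.7]
tcp_rot: [-90.0, 0.0, -149.0]
force: [-0.1, 0.1, -0.7]
finger_gap: 35.5
```

>>> move_arm(increments=[[[0, -0.1, 0, 0, 0, 0, 0.6], [0, -0.3, 0, 0, 0, 0, 0.6], [0, -0.5, 0, 0, 0, 0, 0.6], [0, -0.5, 0, 0, 0, 0, 0.6], [0, 0, 0, 0, 0, 0, 0.6], [0, 0, 0, 0, 0, 0, 0.6]]])

```text
time_s: 18.45
tcp_pos: [431.3, 284.1, 94.2]
tcp_rot: [-90.0, 0.1, -149.0]
force: [-0.6, 0.9, -0.8]
finger_gap: 35.6
```

```bash
python3 st.py; python3 - <<'E'
from h import *
from bench import camera
o=[]
for n,(x,y) in(("side",(220,220)),("top",(90,160))):
    p,d=camera(n);p=p[:,:,::-1];cv2.imwrite(f"pics/{n}4.png",p);o.append(cv2.resize(p[y:y+90,x:x+90],(400,400),interpolation=cv2.INTER_CUBIC))
cv2.imwrite("pics/c8.png",np.hstack(o))
E
```

```text
time_s 18.45
q [ 30.    29.78 116.68   0.    33.46  89.02]
tcp_pos [431.34 284.06  94.24]
tcp_rot [ -90.      0.08 -149.02]
force [-0.64  0.95 -0.83]
moment [-0.01  0.03  0.02]
finger_gap 35.63179867991325
```

View pics/c8.png

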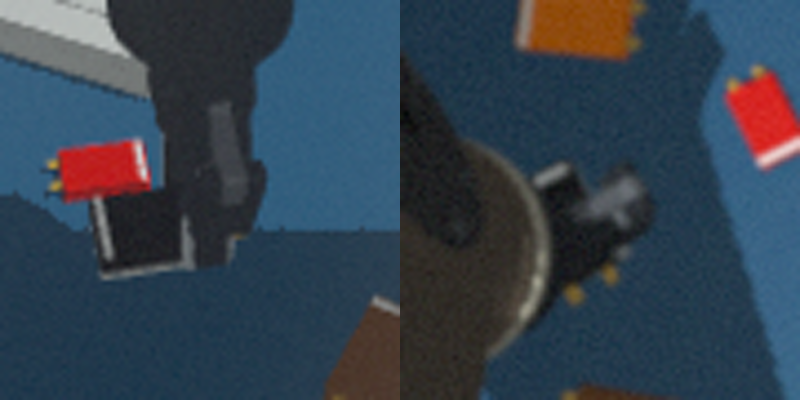

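```bash
python3 - <<'E'
from h import *
print(pl(-96,-85))
plan([431.3,284.1,94.2],[-90,0,-149],[*pl(-96,-85),105],-184.1,8,0.6)
E
```

```text
[478.17 -66.52]
[0.351, -0.027, 0.812, 0.0, 0.024, -0.0, 0.6]
[0.288, -0.027, 0.836, 0.0, 0.024, -0.0, 0.6]
[0.223, -0.027, 0.856, 0.0, 0.024, -0.0, 0.6]
[0.157, -0.027, 0.87, 0.0, 0.024, -0.0, 0.6]
[0.09, -0.027, 0.88, 0.0, 0.024, -0.0, 0.6]
[0.022, -0.027, 0.884, 0.0, 0.024, -0.0, 0.6]
[-0.045, -0.027, 0.883, 0.0, 0.024, -0.0, 0.6]
[-0.113, -0.027, 0.877, 0.0, 0.024, -0.0, 0.6]
deg/row 4.3875
```

>>> move_arm(increments=[[[0.35, -0.03, 0.81, 0, 0.024, 0, 0.6], [0.29, -0.03, 0.84, 0, 0.024, 0, 0.6], [0.22, -0.03, 0.86, 0, 0.024, 0, 0.6], [0.16, -0.03, 0.87, 0, 0.024, 0, 0.6], [0.09, -0.03, 0.88, 0, 0.024, 0, 0.6], [0.02, -0.03, 0.88, 0, 0.024, 0, 0.6], [-0.05, -0.03, 0.88, 0, 0.024, 0, 0.6], [-0.11, -0.03, 0.88, 0, 0.024, 0, 0.6]]])

```text
time_s: 19.35
tcp_pos: [478.8, -68.4, 104.9]
tcp_rot: [-90.0, -0.1, 176.2]
force: [1.8, -0.1, 0.0]
finger_gap: 35.8
```

>>> move_arm(increments=[[[0, 0, 0, 0, 0, 0, 0.6], [0, 0, 0, 0, 0, 0, 0.6], [0, 0, 0, 0, 0, 0, 0.6]]])

```text
time_s: 19.65
tcp_pos: [478.7, -65.9, 105.0]
tcp_rot: [-90.0, -0.1, 176.5]
force: [0.4, 0.4, -1.0]
finger_gap: 35.7
```

```bash
python3 - <<'E'
from h import *
from bench import camera,status
s=status.state();print(s["tcp_pos"],s["tcp_rot"],s["force"],s["finger_gap"])
plan(s["tcp_pos"],s["tcp_rot"],[*pl(-96,-85),65],-184.1,3,0.6)
o=[]
for n,(x,y) in(("side",(200,120)),("top",(230,130))):
    p,d=camera(n);p=p[:,:,::-1];cv2.imwrite(f"pics/{n}5.png",p);o.append(cv2.resize(p[y:y+90,x:x+90],(400,400),interpolation=cv2.INTER_CUBIC))
cv2.imwrite("pics/c9.png",np.hstack(o))
E
```

```text
[478.71 -65.94 105.03] [-90.02  -0.1  176.46] [ 0.39  0.43 -1.02] 35.714517355977854
[0.003, 0.267, 0.004, 0.0, 0.001, 0.0, 0.6]
[0.003, 0.267, 0.004, 0.0, 0.001, 0.0, 0.6]
[0.003, 0.267, 0.004, 0.0, 0.001, 0.0, 0.6]
deg/row 0.1900080965676366
```

View pics/c9.png

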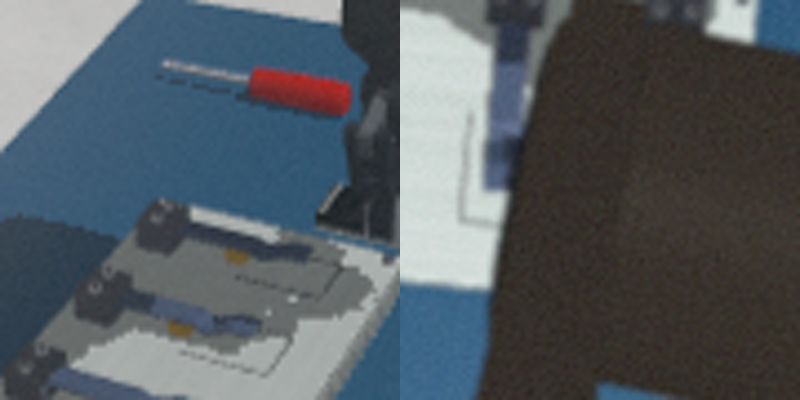

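>>> move_arm(increments=[[[0.003, 0.3, 0.004, 0, 0.001, 0, 0.6], [0.003, 0.3, 0.004, 0, 0.001, 0, 0.6], [0.003, 0.24, 0.004, 0, 0.001, 0, 0.6], [0, 0.14, 0, 0, 0, 0, 0.6], [0, 0, 0, 0, 0, 0, 0.6], [0, 0, 0, 0, 0, 0, 0.6]]])

```text
time_s: 20.35
tcp_pos: [479.0, -67.0, 56.8]
tcp_rot: [-90.0, -0.0, 175.9]
force: [0.3, 0.2, -1.2]
finger_gap: 35.6
```

```bash
python3 - <<'E'
from h import *
from bench import camera,status
s=status.state();print(s["tcp_pos"],s["tcp_rot"],s["force"],s["finger_gap"])
a=np.radians(PY);Rp=np.array([[np.cos(a),-np.sin(a)],[np.sin(a),np.cos(a)]])
t=(s["tcp_pos"][:2]-PC)@Rp;print("tcp in plate",t)
p,d=camera("side");p=p[:,:,::-1].copy();cv2.imwrite("pics/side6.png",p)
k=8;x,y,w,h=240,150,90,60
c=cv2.resize(p[y:y+h,x:x+w],None,fx=k,fy=k,interpolation=cv2.INTER_CUBIC)
zb=s["tcp_pos"][2]-23.5
# predicted module top corners
yaw=np.radians(s["tcp_rot"][2]+180);M=np.array([[np.cos(yaw),-np.sin(yaw)],[np.sin(yaw),np.cos(yaw)]])
for dx in(13+32,-13):
  for dy in(18.5,-18.5):
    for z in(zb,zb+13):
      q=s["tcp_pos"][:2]+M@np.array([dx,dy]);u=proj("side",[[*q,z]])[0];v=((u-[x,y]+.5)*k).astype(int);cv2.circle(c,tuple(int(i) for i in v),3,(0,255,255),1)
for dx in(-56,-20):
  for dy in(-65,-105):
      u=proj("side",[[*pl(dx,dy),30]])[0];v=((u-[x,y]+.5)*k).astype(int);cv2.circle(c,tuple(int(i) for i in v),3,(255,0,255),1)
cv2.imwrite("pics/c10.png",c)
E
```

```text
[479.03 -66.99  56.81] [-90.    -0.01 175.9 ] [ 0.28  0.19 -1.15] 35.5687709582054
tcp in plate [-95.11 -85.41]
```

View pics/c10.png

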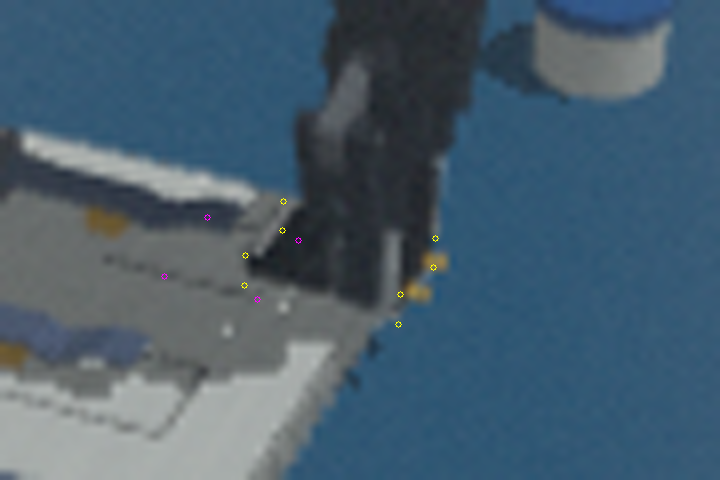

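>>> move_arm(increments=[[[0, 0.03, 0, 0, 0, 0, 0.6], [0, 0.02, 0, 0, 0, 0, 0.6], [0, 0, 0, 0, 0, 0, 0.6], [0, 0, 0, 0, 0, 0, 0.6]]])

```text
time_s: 20.8
tcp_pos: [479.0, -67.2, 54.3]
tcp_rot: [-90.0, 0.0, 175.9]
force: [-0.4, -0.6, -1.0]
finger_gap: 35.9
```

>>> move_arm(increments=[[[0, 0.01, 0, 0, 0, 0, 0.6], [0, 0, 0, 0, 0, 0, 0.6], [0, 0, 0, 0, 0, 0, 0.6]]])

```text
time_s: 21.1
tcp_pos: [478.9, -67.2, 53.7]
tcp_rot: [-90.0, -0.0, 175.9]
force: [-0.3, 0.3, 0.3]
finger_gap: 35.6
```

>>> move_arm(increments=[[[0, 0.01, 0, 0, 0, 0, 0.6], [0, 0, 0, 0, 0, 0, 0.6], [0, 0, 0, 0, 0, 0, 0.6]]])

```text
time_s: 21.4
tcp_pos: [478.9, -67.2, 53.2]
tcp_rot: [-90.0, -0.0, 175.9]
force: [0.2, -0.5, -0.8]
finger_gap: 35.9
```

>>> move_arm(increments=[[[0, 0.01, 0, 0, 0, 0, 0.6], [0, 0, 0, 0, 0, 0, 0.6], [0, 0, 0, 0, 0, 0, 0.6]]])

```text
time_s: 21.7
tcp_pos: [478.9, -67.2, 52.9]
tcp_rot: [-90.0, 0.0, 175.9]
force: [-1.5, 0.8, 6.2]
finger_gap: 35.8
```

```bash
python3 - <<'E'
from h import *
from bench import camera,status
s=status.state();print(s["tcp_pos"],s["force"])
p,d=camera("side");p=p[:,:,::-1].copy();cv2.imwrite("pics/side7.png",p)
c=cv2.resize(p[165:205,245:305],None,fx=13,fy=13,interpolation=cv2.INTER_CUBIC)
cv2.imwrite("pics/c11.png",cv2.convertScaleAbs(c,alpha=1.6))
E
```

```text
[478.92 -67.19  52.89] [-1.48  0.78  6.19]
```

View pics/c11.png

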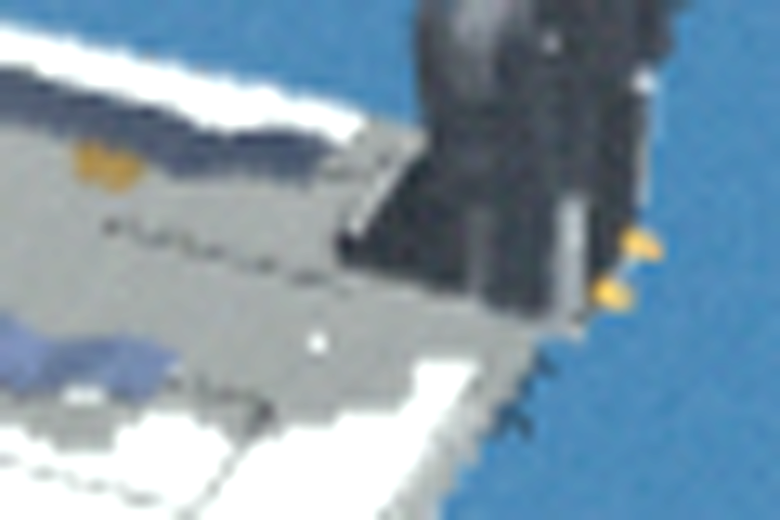

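```bash
python3 - <<'E'
from h import *
a=np.radians(PY);Rp=np.array([[np.cos(a),-np.sin(a)],[np.sin(a),np.cos(a)]])
f=lambda q,z:(onz("side",np.array(q)/13+np.array([245,165])-.5,z)[:,:2]-PC)@Rp
print("bay line left",f([[110,225],[200,249],[345,290]],30))
print("module base left edge",f([[345,266],[400,283],[470,301]],30))
print("front corner bottom / top left, top right",f([[343,262]],30),f([[343,238],[425,135]],43))
print("stop brass bottom-ish",f([[80,178],[138,190]],30))
s=np.load("side0.npz")["p"][:,:,::-1]
cv2.imwrite("pics/c12.png",cv2.resize(s[165:205,225:305],None,fx=9,fy=9,interpolation=cv2.INTER_CUBIC))
E
```

```text
bay line left [[  3.01 -66.73]
 [-18.93 -66.39]
 [-53.97 -65.05]]
module base left edge [[-50.66 -73.28]
 [-64.04 -72.24]
 [-80.41 -72.18]]
front corner bottom / top left, top right [[-49.7  -74.49]] [[ -52.79  -66.04]
 [ -54.91 -109.8 ]]
stop brass bottom-ish [[ 16.65 -80.59]
 [  2.76 -81.53]]
```

View pics/c12.png

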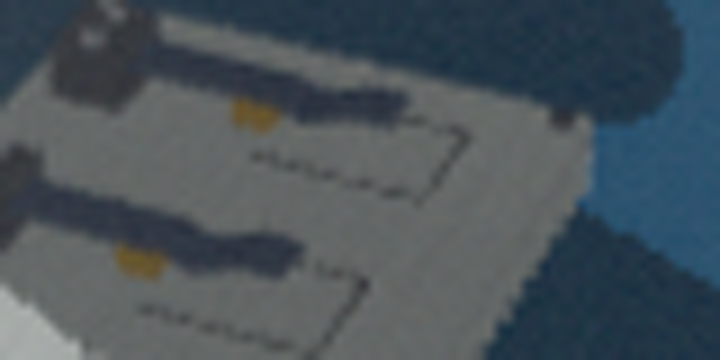

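>>> move_arm(increments=[[[0, -0.013, -0.008, 0, 0, 0, 0.6], [-0.1, 0, 0, 0, 0, 0, 0.6], [-0.1, 0, 0, 0, 0, 0, 0.6], [-0.1, 0, 0, 0, 0, 0, 0.6], [-0.1, 0, 0, 0, 0, 0, 0.6], [-0.1, 0, 0, 0, 0, 0, 0.6], [0, 0, 0, 0, 0, 0, 0.6], [0, 0, 0, 0, 0, 0, 0.6]]])

```text
time_s: 22.55
tcp_pos: [503.9, -68.5, 53.2]
tcp_rot: [-90.0, -0.0, 175.9]
force: [-0.1, 0.9, -0.1]
finger_gap: 35.7
```

```bash
cat >st2.py <<'E'
from h import *
from bench import status
s=status.state();a=np.radians(PY);Rp=np.array([[np.cos(a),-np.sin(a)],[np.sin(a),np.cos(a)]])
print(s["time_s"],"plate xy",(s["tcp_pos"][:2]-PC)@Rp,"z",s["tcp_pos"][2],"F plate",s["force"][:2]@Rp,s["force"][2],s["tcp_rot"],s["finger_gap"])
E
python3 st2.py
```

```text
22.55 plate xy [-70.24 -85.19] z 53.24944924760815 F plate [-0.16  0.86] -0.13581648370341798 [-90.    -0.01 175.88] 35.72260037596352
```

>>> move_arm(increments=[[[-0.08, 0, 0, 0, 0, 0, 0.6], [-0.08, 0, 0, 0, 0, 0, 0.6], [-0.08, 0, 0, 0, 0, 0, 0.6], [0, 0, 0, 0, 0, 0, 0.6], [0, 0, 0, 0, 0, 0, 0.6]]])

```text
time_s: 23.05
tcp_pos: [516.0, -69.4, 53.3]
tcp_rot: [-90.0, 0.0, 175.9]
force: [-1.4, 1.1, -2.6]
finger_gap: 35.8
```

>>> move_arm(increments=[[[-0.04, 0, 0, 0, 0, 0, 0.6], [-0.04, 0, 0, 0, 0, 0, 0.6], [0, 0, 0, 0, 0, 0, 0.6]]], newtons=60)

```text
time_s: 23.35
tcp_pos: [517.8, -69.4, 53.1]
tcp_rot: [-90.0, -0.2, 175.9]
force: [-10.7, 0.8, 5.9]
finger_gap: 34.9
```

>>> move_arm(increments=[[[-0.04, 0, 0, 0, 0, 0, 0.6], [-0.04, 0, 0, 0, 0, 0, 0.6], [0, 0, 0, 0, 0, 0, 0.6]]])

```text
time_s: 23.65
tcp_pos: [522.1, -69.7, 53.1]
tcp_rot: [-90.0, -0.2, 175.9]
force: [-8.1, 0.9, 2.3]
finger_gap: 34.8
```

```bash
python3 st2.py
```

```text
23.65 plate xy [-51.98 -85.06] z 53.141543452627225 F plate [-8.1   0.27] 2.3264015159600526 [-90.02  -0.19 175.88] 34.8358456704639
```

>>> move_arm(increments=[[[-0.04, 0, 0, 0, 0, 0, 0.6], [-0.04, 0, 0, 0, 0, 0, 0.6], [0, 0, 0, 0, 0, 0, 0.6]]])

```text
time_s: 23.95
tcp_pos: [526.6, -70.1, 53.2]
tcp_rot: [-90.0, -0.1, 175.9]
force: [-7.2, 0.4, 1.6]
finger_gap: 35.2
```

>>> move_arm(increments=[[[-0.04, 0, 0, 0, 0, 0, 0.6], [0, 0, 0, 0, 0, 0, 0.6]]])

```text
time_s: 24.15
tcp_pos: [528.5, -70.2, 53.1]
tcp_rot: [-90.0, -0.1, 175.9]
force: [-8.1, 2.1, 0.7]
finger_gap: 35.0
```

>>> move_arm(increments=[[[-0.03, 0, 0, 0, 0, 0, 0.6], [0, 0, 0, 0, 0, 0, 0.6]]])

```text
time_s: 24.35
tcp_pos: [530.0, -70.3, 53.1]
tcp_rot: [-90.0, -0.1, 175.9]
force: [-6.8, 0.9, 0.3]
finger_gap: 35.3
```

```bash
python3 st2.py
```

```text
24.35 plate xy [-44.06 -85.1 ] z 53.14324024400081 F plate [-6.86  0.36] 0.28645953245697475 [-90.01  -0.15 175.88] 35.26374636701538
```

Look from the side while continuing.

>>> move_arm(increments=[[[-0.03, 0, 0, 0, 0, 0, 0.6], [0, 0, 0, 0, 0, 0, 0.6]]])

```text
time_s: 24.55
tcp_pos: [531.4, -70.4, 53.1]
tcp_rot: [-90.0, -0.2, 175.9]
force: [-7.2, 0.9, 2.2]
finger_gap: 34.9
```

>>> move_arm(increments=[[[-0.03, 0, 0, 0, 0, 0, 0.6], [0, 0, 0, 0, 0, 0, 0.6]]])

```text
time_s: 24.75
tcp_pos: [532.3, -70.5, 53.1]
tcp_rot: [-90.0, -0.2, 175.9]
force: [-11.4, 0.6, 5.4]
finger_gap: 34.8
```

>>> move_arm(increments=[[[-0.02, 0, 0, 0, 0, 0, 0.6], [0, 0, 0, 0, 0, 0, 0.6]]])

```text
time_s: 24.95
tcp_pos: [532.4, -70.5, 53.1]
tcp_rot: [-90.0, -0.3, 175.9]
force: [-15.3, 0.9, 11.4]
finger_gap: 34.8
```

```bash
python3 st2.py;  python3 - <<'E'
from h import *
from bench import camera
p,d=camera("side");p=p[:,:,::-1].copy();cv2.imwrite("pics/side8.png",p)
c=cv2.resize(p[160:210,230:305],None,fx=10,fy=10,interpolation=cv2.INTER_CUBIC)
cv2.imwrite("pics/c13.png",cv2.convertScaleAbs(c,alpha=1.6))
E
```

```text
24.95 plate xy [-41.67 -85.07] z 53.07321901363127 F plate [-15.35  -0.2 ] 11.388459130618019 [-90.02  -0.31 175.88] 34.81166635795727
```

View pics/c13.png

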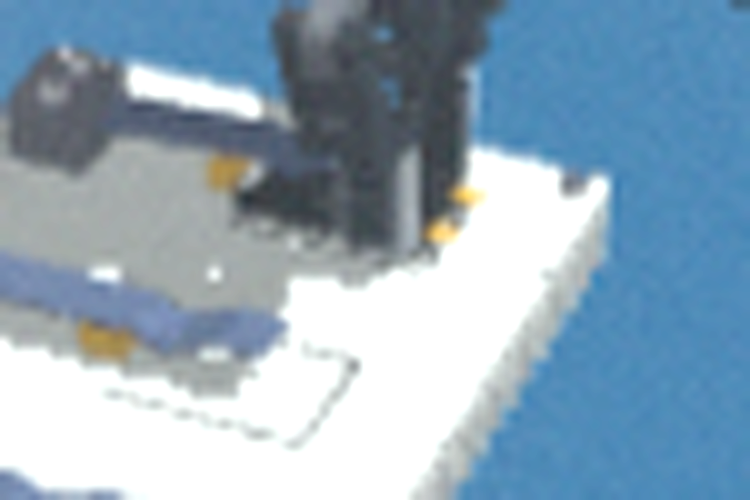

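>>> move_arm(increments=[[[0.015, 0, 0, 0, 0, 0, 0.6], [0.01, 0, 0, 0, 0, 0, 0.6], [0, 0, 0, 0, 0, 0, 0.6]]])

```text
time_s: 25.3
tcp_pos: [532.3, -70.5, 53.1]
tcp_rot: [-90.0, -0.2, 175.9]
force: [-10.6, 0.4, 3.1]
finger_gap: 35.0
```

```bash
python3 st2.py
```

```text
25.3 plate xy [-41.74 -85.09] z 53.126113010320196 F plate [-10.61  -0.31] 3.084398597700262 [-90.02  -0.18 175.88] 35.01615819048487
```

>>> move_arm(increments=[[[0.015, 0, 0, 0, 0, 0, 0.6], [0, 0, 0, 0, 0, 0, 0.3], [0, 0, 0, 0, 0, 0, 0], [0, 0, 0, 0, 0, 0, -0.2], [0, 0, 0, 0, 0, 0, -0.2], [0, 0, 0, 0, 0, 0, -0.2]]])

```text
time_s: 25.9
tcp_pos: [533.7, -70.8, 53.5]
tcp_rot: [-90.0, 0.0, 175.9]
force: [0.3, -0.2, 0.8]
finger_gap: 51.1
```

>>> move_arm(increments=[[[0, -0.1, 0, 0, 0, 0, -0.2], [0, -0.3, 0, 0, 0, 0, -0.2], [0, -0.5, 0, 0, 0, 0, -0.2], [0, -0.8, 0, 0, 0, 0, -0.2], [0, -0.8, 0, 0, 0, 0, -0.2], [0, -0.2, 0.9, 0, 0, 0, -0.2], [0, 0, 0.9, 0, 0, 0, -0.2], [0, 0, 0.9, 0, 0, 0, -0.2]]])

```text
time_s: 26.7
tcp_pos: [523.8, -206.8, 189.7]
tcp_rot: [-90.0, 0.1, 175.9]
force: [0.8, -0.2, 0.1]
finger_gap: 51.1
```

>>> move_arm(increments=[[[0, 0, 0.9, 0, 0, 0, -0.2], [0, 0, 0.9, 0, 0, 0, -0.2], [0, 0, 0.9, 0, 0, 0, -0.2], [0, 0, 0.9, 0, 0, 0, -0.2], [0, 0, 0, 0, 0, 0, -0.2]]])

```text
time_s: 27.2
tcp_pos: [510.2, -390.3, 188.8]
tcp_rot: [-89.9, 0.1, 175.7]
force: [1.3, 0.3, 0.5]
finger_gap: 51.5
```

```bash
python3 st2.py;  python3 - <<'E'
from h import *
from bench import camera
for n in("side","top"):
    p,d=camera(n);cv2.imwrite(f"pics/{n}9.png",p[:,:,::-1]);np.savez(f"{n}9.npz",p=p,d=d)
p=cv2.imread("pics/side9.png");t=cv2.imread("pics/top9.png")
cv2.imwrite("pics/c14.png",cv2.resize(p[160:210,230:305],None,fx=10,fy=10,interpolation=cv2.INTER_CUBIC))
cv2.imwrite("pics/c15.png",cv2.resize(t[115:205,240:320],None,fx=6.5,fy=6.5,interpolation=cv2.INTER_CUBIC))
E
```

```text
27.2 plate xy [ -40.93 -405.62] z 188.76780350538428 F plate [1.31 0.37] 0.49580304650238516 [-89.87   0.09 175.67] 51.48563129823342
```

View pics/c14.png

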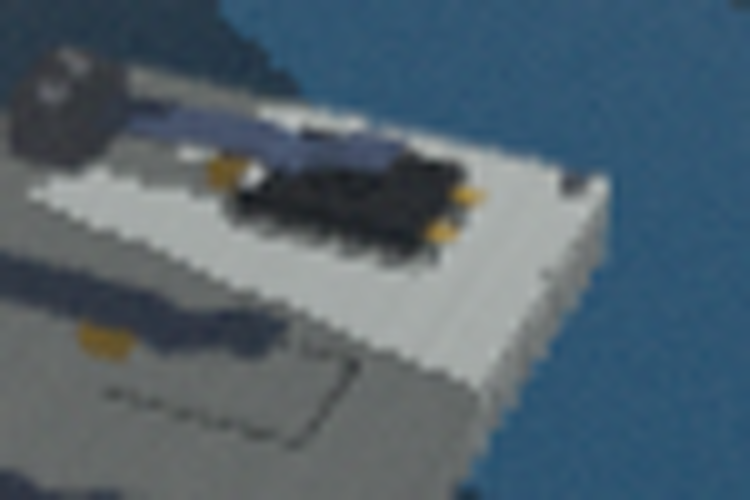

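View pics/c15.png

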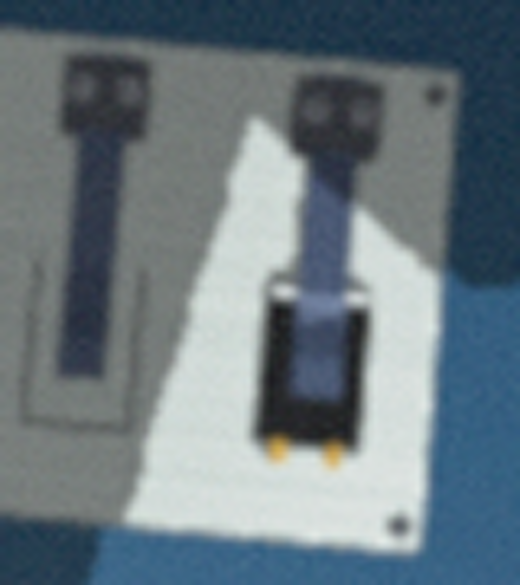

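```bash
python3 - <<'E'
from h import *
a=np.radians(PY);Rp=np.array([[np.cos(a),-np.sin(a)],[np.sin(a),np.cos(a)]])
pp=lambda n,q,z:(onz(n,np.array(q,float),z)[:,:2]-PC)@Rp
t=np.load("top9.npz")["p"];hs=cv2.cvtColor(t,cv2.COLOR_RGB2HSV);v=t.max(2)
roi=np.zeros(v.shape,bool);roi[162:186,276:300]=1
m=((v<85)&roi).astype(np.uint8)
# side edges: per row first/last dark pixel w/ subpixel half level
L=[];R=[]
for y in range(165,181):
    g=v[y].astype(float)
    xs=np.arange(274,302);gg=g[xs];d=np.where(gg<75)[0]
    if len(d)<2:continue
    i=d[0];j=d[-1]
    th=90
    L.append((xs[i]-1+(gg[i-1]-th)/(gg[i-1]-gg[i]),y));R.append((xs[j]+(th-gg[j])/(gg[j+1]-gg[j]),y))
PL=pp("top",L,43);PR=pp("top",R,43)
for nm,P in(("L",PL),("R",PR)):
    k=np.polyfit(P[:,0],P[:,1],1);print(nm,P[:,1].round(1),"slope deg",np.degrees(np.arctan(k[0])),"at -25:",np.polyval(k,-25))
# rear edge + front corners from crop c15
c=lambda q:np.array(q)/6.5+np.array([240,115])-.5
print("rear corners",pp("top",c([[255,438],[355,450]]),43),"front",pp("top",c([[273,283],[370,293]]),43))
print("brass",pp("top",c([[278,450],[333,456]]),36))
print("leaf tab", pp("top",c([[318,385]]),47.7), "screws",pp("top",c([[436,95],[398,526]]),30))
print("mid bay near corners",pp("top",c([[22,420],[130,430]]),30))
E
```

```text
L [-66.4 -66.5 -66.6 -66.6 -66.6 -66.5 -66.6 -66.3 -65.9 -66.2 -66.1 -66.5
 -66.5 -66.5 -66.5 -66.3] slope deg -0.25354396469633 at -25: -66.43936399623458
R [-102.2 -102.  -101.8 -101.6 -101.6 -101.8 -101.8 -101.5 -101.7 -101.6
 -101.8 -101.8 -101.9 -101.9 -101.8 -101.6] slope deg -0.24099327846398685 at -25: -101.79187752696626
rear corners [[ -55.38  -65.32]
 [ -56.37 -101.85]] front [[   1.85  -66.97]
 [   1.49 -102.56]]
brass [[-58.25 -74.51]
 [-58.58 -94.74]]
leaf tab [[-34.58 -86.07]] screws [[  80.44 -122.37]
 [ -81.48 -121.25]]
mid bay near corners [[-55.34  19.84]
 [-55.33 -20.05]]
```

```bash
python3 - <<'E'
from h import *
a=np.load("side0.npz")["p"][165:192,240:282,::-1];b=np.load("side9.npz")["p"][165:192,240:282,::-1]
f=lambda i,g:cv2.convertScaleAbs(cv2.resize(i,None,fx=18,fy=10.5*18/10.5/1.0*0.6+0*1,interpolation=cv2.INTER_CUBIC),alpha=g)
A=cv2.resize(a,None,fx=11,fy=11,interpolation=cv2.INTER_NEAREST);B=cv2.resize(b,None,fx=11,fy=11,interpolation=cv2.INTER_NEAREST)
cv2.imwrite("pics/c16.png",np.vstack([cv2.convertScaleAbs(A,alpha=1.8),B]))
E
```

```text
(no output)
```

View pics/c16.png

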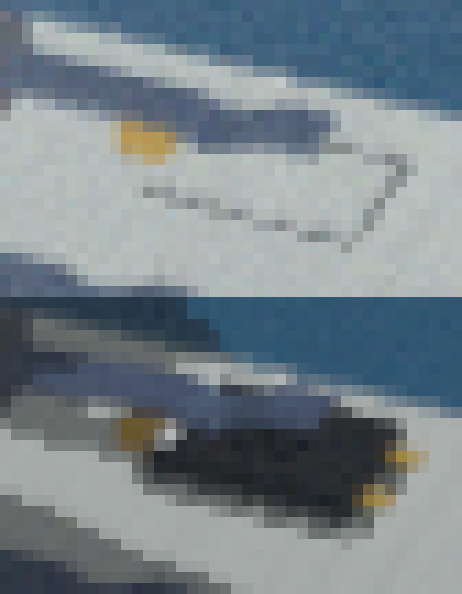

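```bash
python3 - <<'E'
from h import *
a=np.radians(PY);Rp=np.array([[np.cos(a),-np.sin(a)],[np.sin(a),np.cos(a)]])
pp=lambda n,q,z:(onz(n,np.array(q,float),z)[:,:2]-PC)@Rp
print("stripe front edge",pp("side",[[254.5,177],[255,177]],43))
print("brass bottom left face ends", pp("side",[[240+118/11-.5,165+150/11-.5],[240+175/11-.5,165+162/11-.5]],30))
print("bay corners: far-left end, near-left, near-right",pp("side",[[240+145/11-.5,165+190/11-.5],[240+350/11-.5,165+247/11-.5],[240+405/11-.5,165+165/11-.5]],30))
print("terminal tips final",pp("side",[[240+428/11-.5,165+160/11-.5],[240+395/11-.5,165+203/11-.5]],35))
for P in([5,-78,30],[19,-78,30],[5,-66.5,43],[3,-66.5,43],[-53,-66.5,43]):
    u=proj("side",[[*pl(*P[:2]),P[2]]])[0];print(P,u,(u-[240,165]+.5)*11)
# all three brass extents by colour from initial side image
s=np.load("side0.npz")["p"];h=cv2.cvtColor(s,cv2.COLOR_RGB2HSV);m=((h[...,0]>12)&(h[...,0]<30)&(h[...,1]>120)).astype(np.uint8);m[:160]=0;m[225:]=0;m[:,:200]=0;m[:,300:]=0
n,l,st,ce=cv2.connectedComponentsWithStats(m)
for i in range(1,n):
  if st[i,4]>5:print(st[i],ce[i],pp("side",[ce[i]],34))
E
```

```text
stripe front edge [[  1.16 -73.69]
 [ -0.16 -74.26]]
brass bottom left face ends [[ 17.91 -80.35]
 [  1.75 -81.36]]
bay corners: far-left end, near-left, near-right [[   3.83  -66.57]
 [ -54.96  -64.71]
 [ -54.7  -104.45]]
terminal tips final [[ -61.84 -102.35]
 [ -60.92  -80.88]]
[5, -78, 30] [253.92 179.58] [158.65 165.88]
[19, -78, 30] [249.56 178.47] [110.61 153.72]
[5, -66.5, 43] [252.26 178.01] [140.36 148.6 ]
[3, -66.5, 43] [252.9  178.17] [147.35 150.36]
[-53, -66.5, 43] [271.01 182.74] [346.65 200.61]
[251 177   4   2   6] [252.83 177.33] [[ 10.21 -81.94]]
[238 193   5   2   7] [239.86 193.57] [[11.06  3.36]]
[224 211   4   3   7] [225.57 212.14] [[10.6 89. ]]
```

```bash
python3 - <<'E'
from h import *
t=np.load("top9.npz")["p"][:,:,::-1]
c=cv2.resize(t[155:192,268:308],None,fx=15,fy=15,interpolation=cv2.INTER_NEAREST)
for P,col in (([-53,-66.5,43],(0,255,255)),([-53,-103.5,43],(0,255,255)),([5,-66.5,43],(0,255,255)),([5,-103.5,43],(0,255,255)),([-55.3,-65,30],(255,0,255)),([-55.3,-105,30],(255,0,255))):
    u=proj("top",[[*pl(*P[:2]),P[2]]])[0];cv2.circle(c,tuple(int(i) for i in (u-[268,155]+.5)*15),4,col,1)
cv2.imwrite("pics/c17.png",c)
E
```

```text
(no output)
```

View pics/c17.png

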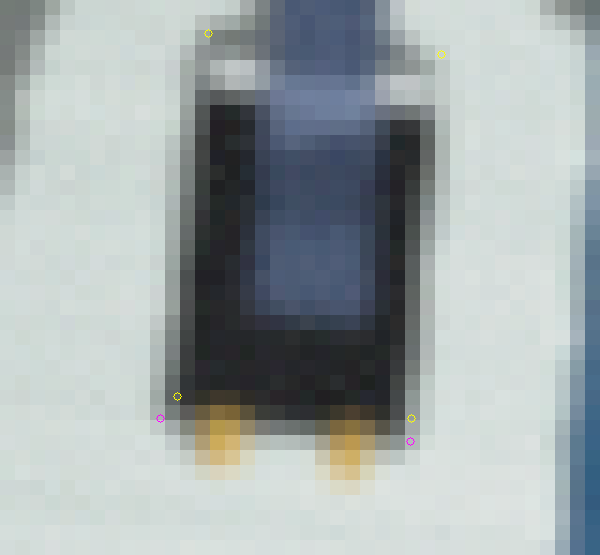

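View pics/top9.png

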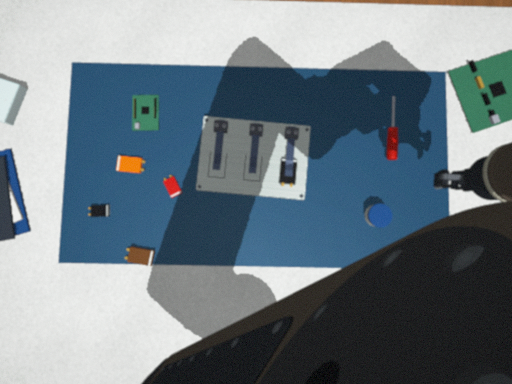

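View pics/side9.png

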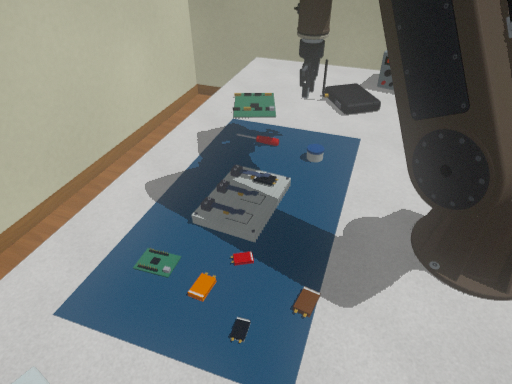

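The module sits under the right-hand spring at top-view pixel (288,172). The tin (378,214), driver (392,140), board (146,112) and look-alikes have not moved, and the gripper is clear at (450,180). I hand in.

```bash
python3 -c "
from bench import ticket
print(ticket.finish_job())"
```

```text
the job is handed in; nothing more can be done
None
```

The black power module is in the right bay, under the sound spring, with its terminals towards the robot. I let go, cleared the gripper and handed the job in at about 27 s.

**Springs:** I pressed the tabs left, middle, right, each until the force rose steeply at the stop.

| Spring | Stiffness | Force at last reading before the stop | Peak force | Result |
|---|---|---|---|---|
| Left | about 0.5 N/mm | 4.5 N | 7.6 N | tired |
| Middle | about 0.5 N/mm | 3.8 N | 6.9 N | tired |
| Right | about 1.0 N/mm | 9.1 N | 13.2 N | sound |

**Insertion:** The force rose to about 11 N as the module met the spring's toe, then held at 7 to 8 N while it slid in. At the end it reached 15 N with almost no movement (0.1 mm for 1 mm commanded), which I took as the front end meeting the brass stop.

**Last checks:**
- **Squareness and side position:** The top view shows the module square to within about 0.3° and within about 1 mm of the bay's centre line.
- **Bystanders:** The tin, screwdriver, green board and look-alikes show no movement in the last pictures.
- **Front-to-back position:** The camera readings disagreed by 2 to 3 mm. They put the module's centre between about -27 and -24 mm along the plate, against -24 to -25 mm expected. That was too coarse to confirm the contact, so it rests on the force reading. I did not push a second time.

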